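Push a block home in the corner stop and swing the keeper over it

TASK

With the fingertips, push the ground steel block along the table into the corner stop until it sits fully home, one long side flat against the long fence and its end against the short stop. Then push the keeper arm by its upright peg until it has swung all the way over the block to its limit. Do not pick up, lift or tip the block, and leave the other things lying where they are.

Things in the scene. Friction and masses are not known exactly. Their poses are not given: they have to be found in the camera images.
- steel_block: plain grey ground steel block, 38 x 55 x 22 mm (its x, y, z), about 0.33 kg, loose on the table; not the longer, narrower dressing stone. Origin: centre of its underside; y along its 55 mm length. It starts 40 to 110 mm in front of the fence, right of the short stop, its long side turned up to 0.35 rad from the fence.
- corner_stop: L-shaped steel stop fixed to the table, 18 mm high (bolt heads to 23). Origin: inner corner, at table level. Long fence: inner face in plane x = 0, from y = 0 to -170 mm, 22 thick on the +x side. Short stop: inner face in plane y = 0, from x = 0 to -62 mm, 22 thick on the +y side. The seated block's centre is at x = -19, y = -27.5 mm, its length along the fence.
- keeper (a joint): angle of the keeper, a flat dark steel arm 78 mm long, 15 wide, level, 26 to 33 mm above the table (4 mm over the block). 0 = open, pointing left and to the front over the short stop; grows counter-clockwise from above; 1.5 = closed at its limit, lying diagonally over the seated block. Starts at 0 to 0.35, stays where left; 1 N at the peg moves it.
- keeper_peg (a point): half-way up the keeper's upright steel peg (12 mm diameter, from 33 to 57 mm above the table; a 17 mm collar covers its lowest 3 mm). The peg stands 62 mm from the pivot. This point is 46 mm above the table.
- keeper_pivot (a point): point on the keeper's vertical pivot axis, 46 mm above the table, over the corner of the stop at x = 11 mm, y = 10 mm of the corner stop's frame. The pivot screw's head tops out at 38 mm.
- dressing_stone: grey dressing stone with rounded edges, 26 x 70 x 18 mm, lying left of the corner stop; leave it alone. Origin: centre of its underside, y along its length.
- bolt_large: grey hex bolt lying on its side, 82 mm long, 29 mm across the head, right of the block; leave it alone. Origin: centre of its underside, y along its length.
- bolt_small: brass-coloured hex bolt lying on its side, 66 mm long, 22 mm across the head, behind the long fence; leave it alone. Origin: centre of its underside, y along its length.
- t_key: T-handle hex key lying flat, 80 x 146 x 19 mm; leave it alone. Origin: centre of its underside, y along its length.
- pliers: slip-joint pliers lying flat, 53 x 177 x 13 mm; leave them alone. Origin: centre of the underside, y along the length.
- clear_dish: clear round parts dish, 98 mm across, 35 mm high; leave it alone. Origin: centre of its underside.
Not all that is in view belongs to the job. Leave any brown or turquoise look-alike of the steel_block alone.

How it is judged (in metres and radians):
On the way, in this order (a step that is already met when the one before it is completed fails the run):
1. the block sits home in the corner, against fence and stop (x of steel_block in the frame of corner_stop between -0.022 and -0.012 m and y of steel_block in the frame of corner_stop between -0.0305 and -0.02 m and angle between the y axis of steel_block and the y axis of corner_stop, either way round below 0.06 rad and height (world z) of steel_block below 0.004 m), for 0.2 s.
2. the keeper is swung fully over the block (value of joint keeper above 1.4 rad), for 0.2 s.
At the end, for the whole second after the job is handed in: The block lies flat on the table within 3 mm of the long fence and of the short stop, its length within 0.06 rad of the fence, at rest; the keeper is at 1.4 rad or more (limit 1.5) (all of step 1 and value of joint keeper above 1.4 rad and linear speed of steel_block below 0.01 m/s); the robot touches nothing.
It fails at once if the block is lifted or tipped (height (world z) of steel_block above 0.006 m or angle between steel_block's own z axis and vertical above 0.12 rad).
It fails at once if one of the other things is shifted by more than 15 mm (distance of any of dressing_stone, bolt_large, bolt_small, t_key, pliers, clear_dish from where it was at the start of the episode above 0.015 m).
It also fails if it takes over 72 s, if anything falls off the work surface, if the arm or the gripper's body presses on something with over 40 N, if the wrist force passes 120 N, or if a joint passes its speed limit or range.

ROBOT

A 6-joint arm with a two-finger parallel gripper is mounted at the origin on the work surface; the furniture and walls round the work are solid. World frame = base frame: x ahead of the robot, y to its left, z up, the work surface at z = 0. Lengths are in m, angles in degrees, forces in N, time in s.
With the tool pointing down it reaches from about 0.3 to 0.75 m from the base axis. Payload 8.5 kg.
Tool frame: the origin (TCP) lies between the finger pads; the fingertips stand env.finger_overhang ahead of it and the grasp point (between the pads) lies 2 mm behind it (env.finger_overhang is the distance from the TCP to the fingertips, in m); z points along the fingers, y is the line along which they close (so a half turn about z gives the same grasp; the last joint's range is limited). The gripper opens to 85 mm and grips with 20 to 120 N. Pads are 22 mm wide; open, the fingers measure 114 mm over their backs; the gripper's body (76 mm by 85 mm) begins 54 mm behind the grasp point. The pads swing forward as they close: fully open they stand 13 mm farther back than shut.
Start: joints at [-80.46, 21.807, 74.336, -0, 83.858, -12.336], TCP at [0.205, -0.51, 0.218] pointing down, gripper open.
Joint ranges: [-178.18, 178.18], [-50.72, 133.34], [12.68, 142.11], [-81.47, 261.47], [9.98, 163.14], [-165.26, 165.26]. Speed limits (degrees/s): [136.94, 136.94, 180, 180, 180, 180].

INTERFACE

Orientations are given as a 3x3 rotation matrix whose columns are the frame's x, y, z axes.
In Python, from rig import env gives the robot as it stands. The module is installed in compiled form; this text tells all that it offers.
- The arm moves only by the tool jog_arm, never from a script. Its arguments are lists of equal length, an entry for each row: "hand": the finger opening in m, from 0 to 0.0854; "travel": the shift along the world's x, y, z in m, a list of three; "yaw": the turn about the world's z in rad. A call has exactly 5 rows; each row shifts and turns the commanded pose from where the row before left it; what a row does not reach is not made up. A row lasts 1/8 s, in which the tool goes at most 62.5 mm and 10.7 degrees, less where a joint would pass 70% of its speed; a pose out of reach is approached as far as the arm can. A call is refused whole if a number of a shift passes 0.0625 or a number of a turn 0.188, either way. A call with a gripper value outside its range is refused whole. The fingers move at their own pace and stop on an object; "grip_force" is the grip in N (left out, the last holds). Time passes only in rows, so rows that do not move let the fingers close, or fill a call up. It gives the time, the measured TCP pose, the force, the opening and the grip force at its end, in the units of the state.
- env.observe(): the state, without advancing time (a new reading comes with each control period).
- env.get_image(name): name is "side" or "top"; returns the picture (400x640x3 uint8, red, green, blue); there is no depth.
- env.calibration(name): a dict with "fx", "fy", "cx", "cy" (pixels), "position" and "rotation" of the camera in the world. Camera axes: x right, y down, z forward; pixel columns grow to the right and rows downward; lengths in m; the calibration is good to about 2 mm. A picture is of the moment at which its call begins. calibration takes no time and is no camera call.
- env.close_job(): hands the job in; it is judged then, once.
The state is a dict: "time_s": time; "q": joint angles; "qvel": joint speeds; "joint_efforts": joint torques, N m; "position": TCP position; "tool_rot": TCP orientation; "ft_force": force on the tool from outside, world axes, zero at the start; "wrist_torque": the same for the moment, N m; "grip_width": finger opening in m; "gripper_force": force on a finger pad.
Only numpy, scipy, OpenCV 4.12 (cv2) and the standard library are available. Lean on these libraries where they do the work, as an engineer would, in place of code of your own. Each camera call takes 0.05 s, during which the arm holds its last target. There are 200 camera calls.

## Working session

There is one attempt and no reset: what is moved stays moved. The work goes in short steps, Python scripts to look and compute and a tool call to move; the robot and the scene stay as the last step left them, time stands still between calls to the robot, and variables do not carry over. Pictures are saved under pics/ and viewed, at most 10 in all, crops included, and the job is handed in when it is done.

Besides the shell and the picture viewer there is one more tool, called after "Emit:" as name(argument=value, ...) on one line, values as JSON. jog_arm: Moves the arm, as the interface text tells. Its arguments: {"type":"object","properties":{"hand":{"type":"array"},"travel":{"type":"array"},"yaw":{"type":"array"},"grip_force":{"type":"number"}},"required":["hand","travel","yaw"]}

```bash
mkdir -p pics
python3 - <<'E'
from rig import env
import cv2
for n in("top","side"):
    im=env.get_image(n); cv2.imwrite(f"pics/{n}0.png",im[:,:,::-1])
    print(n,env.calibration(n))
s=env.observe();print(s["time_s"],s["position"],s["grip_width"],env.finger_overhang,s["tool_rot"])
E
```

```text
top {'fx': 507.48802917928634, 'fy': 507.48802917928634, 'cx': 325.3420548900225, 'cy': 202.81350696430147, 'position': array([ 0.34575627, -0.02433673,  1.30920882]), 'rotation': array([[-0.00204748, -0.99421092,  0.10742654],
       [-0.99996204,  0.00294543,  0.00820074],
       [-0.00846968, -0.10740567, -0.9941792 ]])}
side {'fx': 504.5705816535865, 'fy': 504.5705816535865, 'cx': 318.4641554760078, 'cy': 204.83605166653317, 'position': array([ 0.11723142, -1.04173037,  0.96427039]), 'rotation': array([[ 0.93135722, -0.24247489,  0.27162412],
       [-0.36370244, -0.58439705,  0.72539687],
       [-0.0171542 , -0.77439396, -0.63247112]])}
0.1 [ 0.20487456 -0.5101121   0.2170848 ] 0.08537523112017743 0.017 [[ 9.27997093e-01  3.72587363e-01 -2.27883429e-04]
 [ 3.72587336e-01 -9.27996238e-01  1.28810694e-03]
 [ 2.68457403e-04 -1.28026597e-03 -9.99999144e-01]]
```

View pics/top0.png

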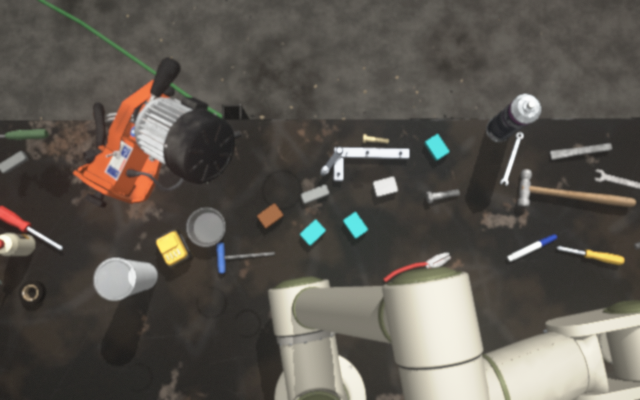

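View pics/side0.png

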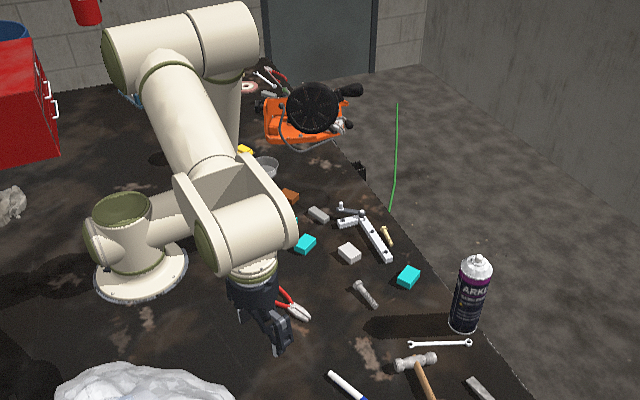

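Top view: the steel block is at (385,186). Things it could be confused with: the dressing stone (315,194), the brown block (270,215), and the turquoise blocks (313,232), (355,225) and (437,147). The corner stop's inner corner is near (343,158), and the keeper points to the lower left from there. In the side view the block is at (349,253). I'll check this in a close crop and measure.

```bash
cat > h.py <<'E'
import numpy as np,cv2
from rig import env
def ray(n,u,v,z):
    c=env.calibration(n); d=c["rotation"]@np.array([(u-c["cx"])/c["fx"],(v-c["cy"])/c["fy"],1])
    p=c["position"]; return (p+d*(z-p[2])/d[2])[:2]
def rect(n,im,box,z,lo=150,shift=0):
    x0,y0,x1,y1=box; g=cv2.cvtColor(im[y0:y1,x0:x1],cv2.COLOR_RGB2GRAY)
    k=4; g=cv2.resize(g,None,fx=k,fy=k,interpolation=cv2.INTER_CUBIC)
    cs=cv2.findContours((g>lo).astype(np.uint8),cv2.RETR_EXTERNAL,cv2.CHAIN_APPROX_NONE)[0]
    c=max(cs,key=cv2.contourArea)[:,0,:]
    w=np.array([ray(n,(u+.5)/k-.5+x0,(v+.5)/k-.5+y0,z) for u,v in c],np.float32)
    return w,cv2.minAreaRect(w)
def crop(im,box,k,name):
    x0,y0,x1,y1=box; cv2.imwrite(name,cv2.resize(im[y0:y1,x0:x1,::-1],None,fx=k,fy=k,interpolation=cv2.INTER_CUBIC))
E
python3 - <<'E'
from h import *
t=env.get_image("top"); s=env.get_image("side")
a=cv2.resize(t[125:215,295:425],None,fx=6,fy=6,interpolation=cv2.INTER_CUBIC)[:300*2]
crop(t,(295,125,425,215),6,"pics/tc.png"); crop(s,(295,190,425,280),6,"pics/sc.png")
for lo in(110,130,150):
    w,r=rect("top",t,(368,170,403,200),.022,lo);print("block",lo,r)
    w,r=rect("top",t,(352,146,416,162),.018,lo);print("fence",lo,r)
    w,r=rect("top",t,(335,162,346,184),.018,lo);print("short",lo,r)
E
```

```text
block 110 ((0.5276516079902649, -0.16657504439353943), (0.04345771297812462, 0.060043662786483765), 14.86829948425293)
fence 110 ((0.6158588528633118, -0.15636250376701355), (0.14946097135543823, 0.02848755195736885), 88.40742492675781)
short 110 ((0.5676555633544922, -0.04906159266829491), (0.022581569850444794, 0.048917900770902634), 89.77012634277344)
block 130 ((0.5278390049934387, -0.16671155393123627), (0.04186026751995087, 0.05844620615243912), 14.831645011901855)
fence 130 ((0.615960419178009, -0.15605226159095764), (0.1487841159105301, 0.02701192907989025), 88.46229553222656)
short 130 ((0.5683031678199768, -0.04874163866043091), (0.021936476230621338, 0.04762473329901695), 89.77012634277344)
block 150 ((0.5278586149215698, -0.16662651300430298), (0.04050411656498909, 0.05699888989329338), 14.606520652770996)
fence 150 ((0.6160510778427124, -0.15574511885643005), (0.1480897068977356, 0.025560924783349037), 88.58052825927734)Traceback (most recent call last):
  File "<stdin>", line 8, in <module>
  File "h.py", line 11, in rect
    w=np.array([ray(n,(u+.5)/k-.5+x0,(v+.5)/k-.5+y0,z) for u,v in c],np.float32)
                ~~~^^^^^^^^^^^^^^^^^^^^^^^^^^^^^^^^^^^
  File "h.py", line 4, in ray
    c=env.calibration(n); d=c["rotation"]@np.array([(u-c["cx"])/c["fx"],(v-c["cy"])/c["fy"],1])
ValueError: time passes only in moves, steps and waits
```

View pics/tc.png

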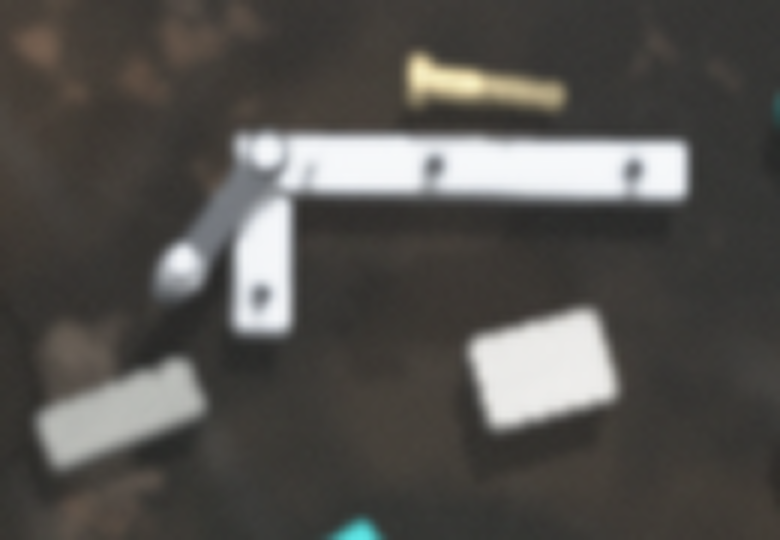

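View pics/sc.png

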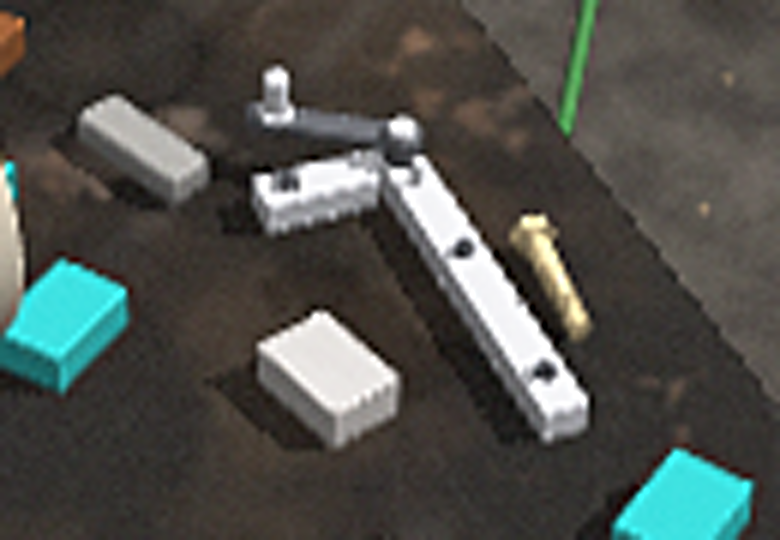

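The crops confirm that the plain, brightly lit block at top (385,186) / side (349,253) is the target. The narrower grey stone is at top (315,194). The inner corner is at about top (343.5,157), and the peg top is at about top (325.5,168). Next I'll convert these to positions.

```bash
sed -i 's/^def ray/C={n:env.calibration(n) for n in("top","side")}\ndef ray/; s/c=env.calibration(n); d/c=C[n]; d/' h.py
python3 - <<'E'
from h import *
f=lambda n,cx,cy,z:(lambda o:np.round(ray(n,o[0]+(cx+.5)/6-.5,o[1]+(cy+.5)/6-.5,z),4))({"top":(295,125),"side":(295,190)}[n])
print("corner",f("top",291,193,.018),f("side",383,200,.018))
print("fence end inner",f("top",687,200,.018),f("side",543,412,.018)," outer",f("top",688,140,.018),f("side",588,383,.018))
print("short end",f("top",291,333,.018),f("side",270,208,.018))
print("peg",f("top",183,254,.057),f("side",277,70,.057),"piv",f("top",267,150,.038),f("side",404,122,.038))
t=env.get_image("top");s=env.get_image("side")
w,r=rect("top",t,(368,170,403,200),.022,140);print("block",r)
b=[f("side",*p,.022) for p in((258,350),(320,312),(399,378),(335,408))];print(b,np.mean(b,0))
E
```

```text
corner [ 0.6049 -0.0598] [ 0.5988 -0.0753]
fence end inner [ 0.6012 -0.23  ] [ 0.6043 -0.2291]  outer [ 0.6274 -0.231 ] [ 0.6308 -0.2206]
short end [ 0.5439 -0.0594] [ 0.5472 -0.0602]
peg [ 0.5714 -0.0135] [ 0.5718 -0.0105] piv [ 0.6194 -0.0491] [ 0.6215 -0.0484]
block ((0.5278916954994202, -0.16669639945030212), (0.041061606258153915, 0.057753268629312515), 14.831985473632812)
[array([ 0.5029, -0.15  ]), array([ 0.5384, -0.1381]), array([ 0.5534, -0.1898]), array([ 0.5198, -0.196 ])] [ 0.528625 -0.168475]
```

Emit:
jog_arm(hand=[0.02, 0.02, 0.02, 0.02, 0.02], travel=[[0.027, 0.0345, -0.01], [0.027, 0.0345, -0.01], [0.027, 0.0345, -0.01], [0.027, 0.0345, -0.01], [0.027, 0.0345, -0.01]], yaw=[-0.04, -0.04, -0.04, -0.04, -0.04])

```text
time_s: 0.92
position: [0.3406, -0.3367, 0.1674]
tool_rot: [[0.984, 0.179, 0.0], [0.179, -0.984, -0.0], [0.0, 0.0, -1.0]]
ft_force: [0.4, -0.4, -0.7]
grip_width: 0.0197
gripper_force: 0.0
```

Emit:
jog_arm(hand=[0.02, 0.02, 0.02, 0.02, 0.02], travel=[[0.027, 0.0345, -0.01], [0.027, 0.0345, -0.01], [0.027, 0.0345, -0.01], [0.027, 0.0345, -0.01], [0.027, 0.0345, -0.01]], yaw=[-0.04, -0.04, -0.04, -0.04, -0.04])

```text
time_s: 1.55
position: [0.4758, -0.1642, 0.1173]
tool_rot: [[1.0, -0.02, 0.0], [-0.02, -1.0, -0.0], [0.0, 0.0, -1.0]]
ft_force: [0.6, -0.1, -0.7]
grip_width: 0.0203
gripper_force: 0.0
```

Emit:
jog_arm(hand=[0.02, 0.02, 0.02, 0.02, 0.02], travel=[[0, 0, 0], [0, 0, 0], [0, 0, 0], [0, 0, 0], [0, 0, 0]], yaw=[0, 0, 0, 0, 0])

```text
time_s: 2.17
position: [0.4747, -0.1658, 0.1177]
tool_rot: [[1.0, -0.019, 0.0], [-0.019, -1.0, -0.0], [0.0, 0.0, -1.0]]
ft_force: [-0.2, -0.3, -0.0]
grip_width: 0.0194
gripper_force: 0.0
```

Emit:
jog_arm(hand=[0.02, 0.02, 0.02, 0.02, 0.02], travel=[[0, 0, -0.04], [0, 0, -0.03], [0, 0, -0.015], [0, 0, -0.008], [0, 0, 0]], yaw=[0, 0, 0, 0, 0])

```text
time_s: 2.8
position: [0.4749, -0.1655, 0.0246]
tool_rot: [[1.0, -0.018, -0.0], [-0.018, -1.0, 0.0], [-0.0, -0.0, -1.0]]
ft_force: [-0.5, -0.7, 0.5]
grip_width: 0.0202
gripper_force: 0.0
```

Run:
```python
from h import *
print(np.round(env.observe()["position"],4),env.observe()["ft_force"])
s=env.get_image("side"); crop(s,(265,170,425,290),5,"pics/s1.png")
```

```text
[ 0.4749 -0.1655  0.0246] [-0.49154891 -0.71660073  0.45851186]
```

View pics/s1.png

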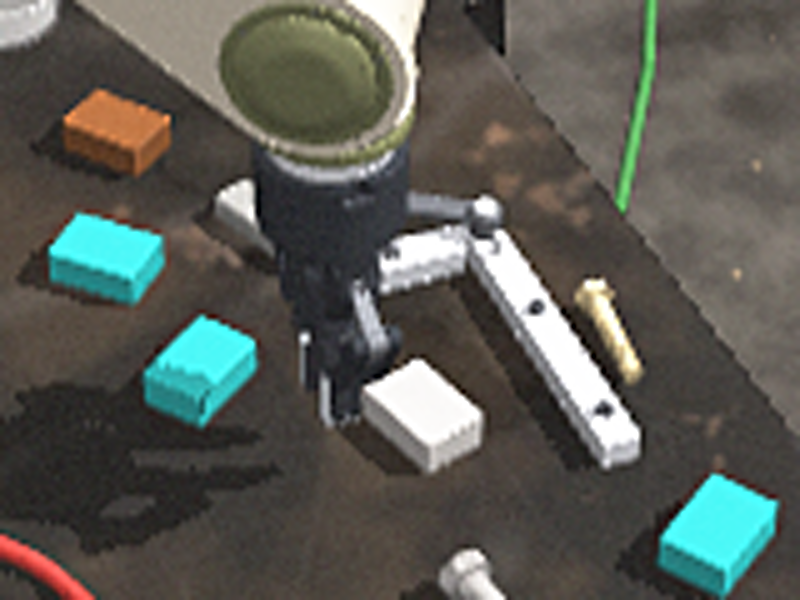

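The fingers are standing just in front of the block, clear of everything else. Pushing in +x.

Emit:
jog_arm(hand=[0.02, 0.02, 0.02, 0.02, 0.02], travel=[[0.008, 0, 0], [0.008, 0, 0], [0.008, 0, 0], [0.008, 0, 0], [0.008, 0, 0]], yaw=[0, 0, 0, 0, 0])

```text
time_s: 3.48
position: [0.5155, -0.1654, 0.0246]
tool_rot: [[1.0, -0.018, 0.0], [-0.018, -1.0, -0.0], [0.0, 0.0, -1.0]]
ft_force: [0.1, 0.3, 0.9]
grip_width: 0.0201
gripper_force: 0.0
```

Emit:
jog_arm(hand=[0.02, 0.02, 0.02, 0.02, 0.02], travel=[[0.008, 0, 0], [0.007, 0, 0], [0.006, 0, 0], [0.005, 0, 0], [0.004, 0, 0]], yaw=[0, 0, 0, 0, 0])

```text
time_s: 4.1
position: [0.5452, -0.1654, 0.0246]
tool_rot: [[1.0, -0.018, -0.0], [-0.018, -1.0, 0.0], [-0.0, -0.0, -1.0]]
ft_force: [0.0, -0.1, 0.6]
grip_width: 0.0201
gripper_force: 0.0
```

Run:
```python
from h import *
s=env.get_image("side"); crop(s,(265,170,425,290),5,"pics/s2.png")
```

```text
(no output)
```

View pics/s2.png

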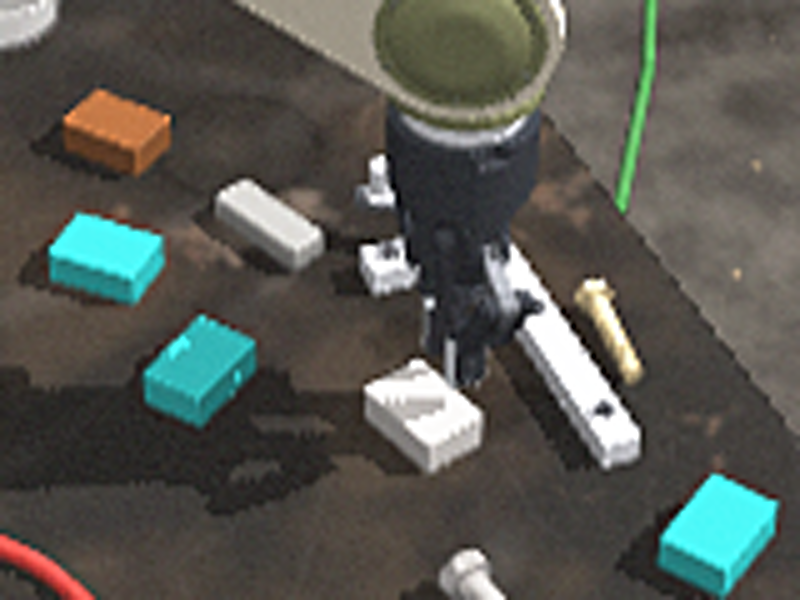

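Run:
```python
from h import *
def proj(n,p):
    c=C[n]; q=c["rotation"].T@(np.array(p)-c["position"]); return c["fx"]*q[0]/q[2]+c["cx"],c["fy"]*q[1]/q[2]+c["cy"]
for z in(.0,.0076,.03,.05):
  for dx in(-.011,.011):
    for dy in(-.0245,.0245):
      u,v=proj("side",(.5452+dx,-.1654+dy,z)); print(z,dx,dy,round((u-265)*5),round((v-170)*5))
for n in("top","side"): print(n,[round(x,1) for x in proj(n,(.528,-.167,.022))])
print(env.observe()["tool_rot"], env.observe()["q"])
```

```text
0.0 -0.011 -0.0245 446 452
0.0 -0.011 0.0245 409 393
0.0 0.011 -0.0245 484 441
0.0 0.011 0.0245 446 382
0.0076 -0.011 -0.0245 447 442
0.0076 -0.011 0.0245 409 383
0.0076 0.011 -0.0245 484 431
0.0076 0.011 0.0245 446 372
0.03 -0.011 -0.0245 448 412
0.03 -0.011 0.0245 410 352
0.03 0.011 -0.0245 486 401
0.03 0.011 0.0245 447 342
0.05 -0.011 -0.0245 449 384
0.05 -0.011 0.0245 411 325
0.05 0.011 -0.0245 487 373
0.05 0.011 0.0245 448 314
top [np.float64(385.2), np.float64(185.9)]
side [np.float64(348.8), np.float64(249.5)]
[[ 9.99834946e-01 -1.81644872e-02  3.62532376e-04]
 [-1.81644341e-02 -9.99835002e-01 -1.49414821e-04]
 [ 3.65186603e-04  1.42804964e-04 -9.99999923e-01]] [-2.87677183e+01  3.55732810e+01  8.59298111e+01  2.92381360e-03
  5.84745801e+01  6.22715576e+01]
```

Run:
```python
from h import *
t=env.get_image("top"); s=env.get_image("side")
a=cv2.resize(t[130:260,320:450,::-1],(390,390),interpolation=cv2.INTER_CUBIC)
b=cv2.resize(s[195:265,330:400,::-1],(390,390),interpolation=cv2.INTER_CUBIC)
cv2.imwrite("pics/c3.png",np.hstack([a,b]))
```

```text
(no output)
```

View pics/c3.png

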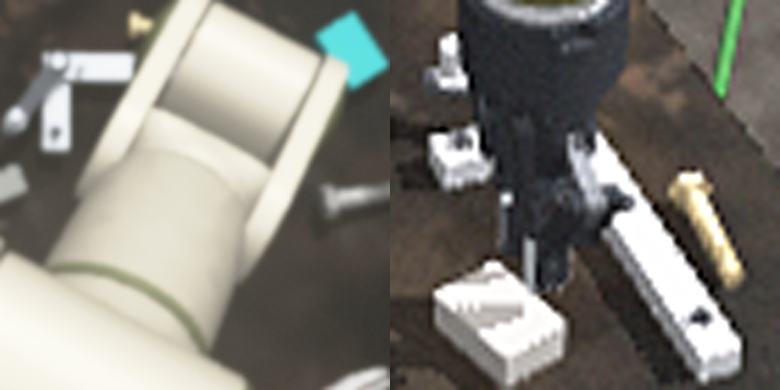

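The block hasn't moved. The fingertips show about 10 px (side view) higher than their reported pose predicts, so they seem to be passing some 35–40 mm above the table. I'll back off and feel downward for the table by force.

Emit:
jog_arm(hand=[0.02, 0.02, 0.02, 0.02, 0.02], travel=[[-0.02, 0, 0.005], [-0.03, 0, 0], [-0.025, 0, 0], [0, 0, 0], [0, 0, 0]], yaw=[0, 0, 0, 0, 0])

```text
time_s: 4.88
position: [0.4707, -0.1657, 0.0298]
tool_rot: [[1.0, -0.018, 0.001], [-0.018, -1.0, -0.001], [0.001, 0.001, -1.0]]
ft_force: [0.2, -0.2, -0.4]
grip_width: 0.02
gripper_force: 0.0
```

Emit:
jog_arm(hand=[0.02, 0.02, 0.02, 0.02, 0.02], travel=[[0, 0, -0.003], [0, 0, -0.003], [0, 0, -0.003], [0, 0, -0.003], [0, 0, 0]], yaw=[0, 0, 0, 0, 0])

```text
time_s: 5.5
position: [0.4698, -0.1653, 0.0174]
tool_rot: [[1.0, -0.018, -0.0], [-0.018, -1.0, 0.0], [-0.0, -0.0, -1.0]]
ft_force: [0.4, 0.6, -0.1]
grip_width: 0.0197
gripper_force: 0.0
```

Emit:
jog_arm(hand=[0.02, 0.02, 0.02, 0.02, 0.02], travel=[[0, 0, -0.002], [0, 0, -0.002], [0, 0, -0.002], [0, 0, -0.002], [0, 0, 0]], yaw=[0, 0, 0, 0, 0])

```text
time_s: 6.12
position: [0.4698, -0.1653, 0.0095]
tool_rot: [[1.0, -0.018, -0.0], [-0.018, -1.0, 0.0], [-0.0, -0.0, -1.0]]
ft_force: [-0.3, 0.3, -1.2]
grip_width: 0.0199
gripper_force: 0.0
```

Run:
```python
from h import *
s=env.get_image("side"); crop(s,(300,200,400,280),7,"pics/s4.png")
def proj(n,p):
    c=C[n]; q=c["rotation"].T@(np.array(p)-c["position"]); return c["fx"]*q[0]/q[2]+c["cx"],c["fy"]*q[1]/q[2]+c["cy"]
p=env.observe()["position"];print(p)
for z in(0,.02,.04):
  for dx in(-.011,.011):
      u,v=proj("side",(p[0]+dx,p[1]-.0245,z)); print(z,dx,round((u-300)*7),round((v-200)*7))
```

```text
[ 0.46989859 -0.16536076  0.00955937]
0 -0.011 196 478
0 0.011 250 462
0.02 -0.011 196 440
0.02 0.011 250 424
0.04 -0.011 195 402
0.04 0.011 251 386
```

View pics/s4.png

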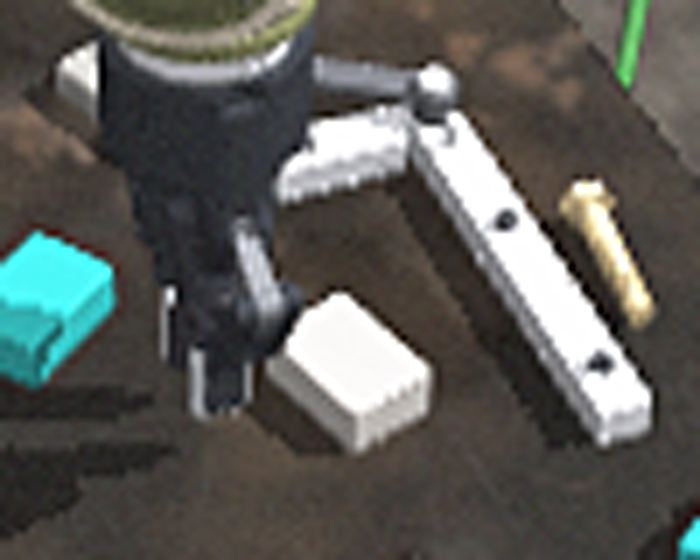

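The fingertip bottom, at crop (220,415), matches z≈0.030 and sits at the right column. So the true tip height is about the reported z + 0.020: a constant z error of roughly 37 mm. I'll keep descending carefully and let the table contact settle it.

Emit:
jog_arm(hand=[0.02, 0.02, 0.02, 0.02, 0.02], travel=[[0, 0, -0.004], [0, 0, -0.004], [0, 0, -0.004], [0, 0, -0.004], [0, 0, 0]], yaw=[0, 0, 0, 0, 0])

```text
time_s: 6.8
position: [0.4698, -0.1653, -0.0067]
tool_rot: [[1.0, -0.018, -0.001], [-0.018, -1.0, 0.0], [-0.001, -0.0, -1.0]]
ft_force: [-0.1, 1.0, -0.3]
grip_width: 0.02
gripper_force: 0.0
```

Emit:
jog_arm(hand=[0.02, 0.02, 0.02, 0.02, 0.02], travel=[[0, 0, -0.002], [0, 0, -0.002], [0, 0, -0.001], [0, 0, 0], [0, 0, 0]], yaw=[0, 0, 0, 0, 0])

```text
time_s: 7.42
position: [0.4699, -0.1654, -0.0113]
tool_rot: [[1.0, -0.018, 0.0], [-0.018, -1.0, -0.0], [0.0, 0.0, -1.0]]
ft_force: [0.4, -0.8, -0.2]
grip_width: 0.0199
gripper_force: 0.0
```

Emit:
jog_arm(hand=[0.02, 0.02, 0.02, 0.02, 0.02], travel=[[0.01, 0, 0], [0.01, 0, 0], [0.01, 0, 0], [0.008, 0, 0], [0.008, 0, 0]], yaw=[0, 0, 0, 0, 0])

```text
time_s: 8.05
position: [0.5163, -0.1653, -0.0115]
tool_rot: [[1.0, -0.018, -0.0], [-0.018, -1.0, 0.0], [-0.0, -0.0, -1.0]]
ft_force: [-1.5, -1.0, -0.8]
grip_width: 0.02
gripper_force: 0.7
```

Emit:
jog_arm(hand=[0.02, 0.02, 0.02, 0.02, 0.02], travel=[[0.007, 0, 0], [0.007, 0, 0], [0.006, 0, 0], [0.005, 0, 0], [0.003, 0, 0]], yaw=[0, 0, 0, 0, 0])

```text
time_s: 8.68
position: [0.5442, -0.1654, -0.0114]
tool_rot: [[1.0, -0.018, -0.0], [-0.018, -1.0, 0.0], [-0.0, -0.0, -1.0]]
ft_force: [-1.6, -0.0, -0.4]
grip_width: 0.0203
gripper_force: 0.8
```

```bash
cat >> h.py <<'E'
def blk():
    s=env.get_image("side"); out=[]
    m=(s.min(2)>140).astype(np.uint8)[195:290,300:425]
    for c in cv2.findContours(m,cv2.RETR_EXTERNAL,cv2.CHAIN_APPROX_NONE)[0]:
        if cv2.contourArea(c)>60:
            x,y,w,h=cv2.boundingRect(c); out.append((x+300,y+195,w,h,cv2.contourArea(c)))
    return s,out
E
python3 - <<'E'
from h import *
s,o=blk();print(o); crop(s,(300,195,420,285),6,"pics/s5.png")
E
```

```text
[(361, 243, 17, 17, 140.0), (366, 221, 27, 43, 306.5), (309, 206, 20, 17, 122.5)]
```

The force is now -1.6 N, so the block is moving. Continuing to the fence.

Emit:
jog_arm(hand=[0.02, 0.02, 0.02, 0.02, 0.02], travel=[[0.003, 0, 0], [0.002, 0, 0], [0.002, 0, 0], [0.002, 0, 0], [0, 0, 0]], yaw=[0, 0, 0, 0, 0])

```text
time_s: 9.35
position: [0.5533, -0.1654, -0.0114]
tool_rot: [[1.0, -0.018, 0.001], [-0.018, -1.0, -0.0], [0.001, 0.0, -1.0]]
ft_force: [0.6, 0.7, -0.4]
grip_width: 0.0199
gripper_force: 0.1
```

Emit:
jog_arm(hand=[0.02, 0.02, 0.02, 0.02, 0.02], travel=[[0.001, 0, 0], [0.001, 0, 0], [0.001, 0, 0], [0, 0, 0], [0, 0, 0]], yaw=[0, 0, 0, 0, 0])

```text
time_s: 9.98
position: [0.5547, -0.1652, -0.0113]
tool_rot: [[1.0, -0.018, -0.003], [-0.018, -1.0, 0.001], [-0.003, -0.001, -1.0]]
ft_force: [-8.7, -0.5, 5.3]
grip_width: 0.0199
gripper_force: 4.0
```

The block is against the fence (-8.7 N). Next I'll lift, move round to its right end and push along the fence.

Emit:
jog_arm(hand=[0.02, 0.02, 0.02, 0.02, 0.02], travel=[[-0.01, 0, 0], [-0.01, 0, 0.02], [0, 0, 0.04], [0, -0.03, 0], [0.01, -0.036, 0]], yaw=[0, 0, 0, 0, 0])

```text
time_s: 10.6
position: [0.546, -0.2318, 0.0494]
tool_rot: [[1.0, -0.017, 0.002], [-0.017, -1.0, -0.001], [0.002, 0.001, -1.0]]
ft_force: [0.4, -0.0, -0.1]
grip_width: 0.0201
gripper_force: 0.0
```

Emit:
jog_arm(hand=[0.02, 0.02, 0.02, 0.02, 0.02], travel=[[0.037, 0, 0], [0, 0, 0], [0, 0, 0], [0, 0, 0], [0, 0, 0]], yaw=[0, 0, 0, 0, 0])

```text
time_s: 11.22
position: [0.5826, -0.2313, 0.0488]
tool_rot: [[1.0, -0.018, 0.0], [-0.018, -1.0, -0.0], [0.0, 0.0, -1.0]]
ft_force: [-0.2, 0.3, -0.4]
grip_width: 0.0202
gripper_force: 0.0
```

Run:
```python
from h import *
s,o=blk();print(o); t=env.get_image("top")
cv2.imwrite("pics/c6.png",np.hstack([cv2.resize(a[:,:,::-1],(390,390),interpolation=cv2.INTER_CUBIC) for a in(t[125:215,325:415],s[190:280,325:415])]))
```

```text
[(382, 249, 11, 15, 72.0), (337, 215, 44, 44, 464.5), (309, 206, 20, 17, 117.0)]
```

View pics/c6.png

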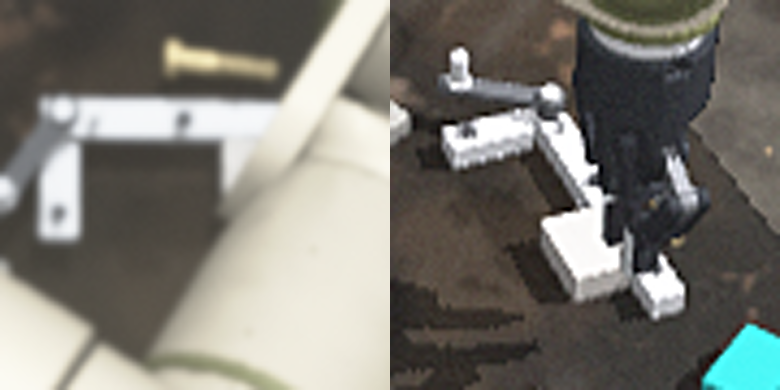

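The block is flat on the fence. In the top view its left edge is at about col 376, y≈-0.144, so its right end is near -0.198. The fingers hover beyond that end. Descend and push +y.

Emit:
jog_arm(hand=[0.02, 0.02, 0.02, 0.02, 0.02], travel=[[0.001, -0.005, -0.02], [0, 0, -0.02], [0, 0, -0.015], [0, 0, -0.005], [0, 0, 0]], yaw=[0, 0, 0, 0, 0])

```text
time_s: 11.95
position: [0.584, -0.2364, -0.0113]
tool_rot: [[1.0, -0.018, 0.0], [-0.018, -1.0, -0.0], [0.0, 0.0, -1.0]]
ft_force: [0.0, 0.6, 0.2]
grip_width: 0.0201
gripper_force: 0.0
```

Emit:
jog_arm(hand=[0.02, 0.02, 0.02, 0.02, 0.02], travel=[[0, 0.006, 0], [0, 0.008, 0], [0, 0.01, 0], [0, 0.01, 0], [0.001, 0.01, 0]], yaw=[0, 0, 0, 0, 0])

```text
time_s: 12.58
position: [0.5851, -0.1919, -0.011]
tool_rot: [[1.0, -0.018, 0.001], [-0.018, -1.0, -0.001], [0.001, 0.001, -1.0]]
ft_force: [-1.9, -4.0, 2.9]
grip_width: 0.0202
gripper_force: 2.1
```

Emit:
jog_arm(hand=[0.02, 0.02, 0.02, 0.02, 0.02], travel=[[0, 0.01, 0], [0, 0.01, 0], [0, 0.008, 0], [0, 0.006, 0], [0.001, 0.005, 0]], yaw=[0, 0, 0, 0, 0])

```text
time_s: 13.2
position: [0.5858, -0.153, -0.0115]
tool_rot: [[1.0, -0.018, -0.0], [-0.018, -1.0, 0.0], [-0.0, -0.0, -1.0]]
ft_force: [-0.2, -3.7, 2.3]
grip_width: 0.0202
gripper_force: 1.7
```

Emit:
jog_arm(hand=[0.02, 0.02, 0.02, 0.02, 0.02], travel=[[0, 0.003, 0], [0, 0.003, 0], [0, 0.002, 0], [0, 0.002, 0], [0, 0, 0]], yaw=[0, 0, 0, 0, 0])

```text
time_s: 13.82
position: [0.5858, -0.1431, -0.0115]
tool_rot: [[1.0, -0.018, -0.0], [-0.018, -1.0, 0.001], [-0.0, -0.0, -1.0]]
ft_force: [0.7, -1.2, 1.1]
grip_width: 0.0196
gripper_force: 0.5
```

Emit:
jog_arm(hand=[0.02, 0.02, 0.02, 0.02, 0.02], travel=[[0, 0.001, 0], [0, 0.001, 0], [0, 0.001, 0], [0, 0, 0], [0, 0, 0]], yaw=[0, 0, 0, 0, 0])

```text
time_s: 14.45
position: [0.5858, -0.1401, -0.0115]
tool_rot: [[1.0, -0.018, -0.0], [-0.018, -1.0, 0.0], [-0.0, -0.0, -1.0]]
ft_force: [-0.2, -1.0, -0.2]
grip_width: 0.0203
gripper_force: 0.2
```

Emit:
jog_arm(hand=[0.02, 0.02, 0.02, 0.02, 0.02], travel=[[0, 0.001, 0], [0, 0.001, 0], [0, 0.001, 0], [0, 0, 0], [0, 0, 0]], yaw=[0, 0, 0, 0, 0])

```text
time_s: 15.08
position: [0.5859, -0.1384, -0.0113]
tool_rot: [[1.0, -0.018, 0.0], [-0.018, -1.0, -0.002], [0.0, 0.002, -1.0]]
ft_force: [-1.3, -7.5, -0.7]
grip_width: 0.0199
gripper_force: 3.3
```

The end contact is at -0.1384, as predicted. A touch more, then round to press the long side once more.

Emit:
jog_arm(hand=[0.02, 0.02, 0.02, 0.02, 0.02], travel=[[0, 0.001, 0], [0, 0, 0], [0, -0.014, 0], [-0.02, 0, 0.04], [-0.038, 0, 0.02]], yaw=[0, 0, 0, 0, 0])

```text
time_s: 15.7
position: [0.5284, -0.151, 0.05]
tool_rot: [[1.0, -0.018, 0.003], [-0.018, -1.0, -0.001], [0.003, 0.001, -1.0]]
ft_force: [0.5, -0.1, 0.4]
grip_width: 0.0202
gripper_force: 0.0
```

Emit:
jog_arm(hand=[0.02, 0.02, 0.02, 0.02, 0.02], travel=[[0, 0.03, 0], [0, 0.028, 0], [0, 0, -0.04], [0, 0, -0.02], [0, 0, 0]], yaw=[0, 0, 0, 0, 0])

```text
time_s: 16.32
position: [0.5279, -0.0924, -0.012]
tool_rot: [[1.0, -0.018, -0.001], [-0.018, -1.0, 0.001], [-0.001, -0.001, -1.0]]
ft_force: [-0.8, 0.4, 0.9]
grip_width: 0.0199
gripper_force: 0.0
```

Emit:
jog_arm(hand=[0.02, 0.02, 0.02, 0.02, 0.02], travel=[[0.01, 0, 0], [0.008, 0, 0], [0.006, 0, 0], [0.003, 0, 0], [0, 0, 0]], yaw=[0, 0, 0, 0, 0])

```text
time_s: 16.95
position: [0.555, -0.0923, -0.0114]
tool_rot: [[1.0, -0.018, -0.0], [-0.018, -1.0, 0.0], [-0.0, -0.0, -1.0]]
ft_force: [0.8, -0.8, 0.3]
grip_width: 0.0202
gripper_force: 0.0
```

Emit:
jog_arm(hand=[0.02, 0.02, 0.02, 0.02, 0.02], travel=[[0.001, 0, 0], [0.001, 0, 0], [0.001, 0, 0], [0, 0, 0], [0, 0, 0]], yaw=[0, 0, 0, 0, 0])

```text
time_s: 17.58
position: [0.5565, -0.0923, -0.0114]
tool_rot: [[1.0, -0.018, -0.003], [-0.018, -1.0, 0.0], [-0.003, -0.0, -1.0]]
ft_force: [-7.7, -1.1, 5.6]
grip_width: 0.0195
gripper_force: 3.6
```

Fence contact is at 0.5565, again as predicted. Now I'll retreat, go over to the left of the peg, and check the block on the way.

Emit:
jog_arm(hand=[0.02, 0.02, 0.02, 0.02, 0.02], travel=[[-0.015, 0, 0], [0, 0, 0.04], [0, 0, 0.035], [0.013, 0.06, 0], [0.015, 0.06, 0]], yaw=[0, 0, 0, 0, 0])

```text
time_s: 18.2
position: [0.5716, 0.0285, 0.0643]
tool_rot: [[1.0, -0.02, 0.002], [-0.02, -1.0, -0.0], [0.002, 0.0, -1.0]]
ft_force: [1.7, -0.6, -0.0]
grip_width: 0.02
gripper_force: 0.0
```

Emit:
jog_arm(hand=[0.02, 0.02, 0.02, 0.02, 0.02], travel=[[0, 0.003, 0], [0, 0, 0], [0, 0, 0], [0, 0, 0], [0, 0, 0]], yaw=[0, 0, 0, 0, 0])

```text
time_s: 18.82
position: [0.5709, 0.0299, 0.0636]
tool_rot: [[1.0, -0.019, 0.0], [-0.019, -1.0, -0.0], [0.0, 0.0, -1.0]]
ft_force: [-0.4, 0.7, -0.2]
grip_width: 0.0197
gripper_force: 0.0
```

Run:
```python
from h import *
s,o=blk();t=env.get_image("top")
def proj(n,p):
    c=C[n]; q=c["rotation"].T@(np.array(p)-c["position"]); return np.round([c["fx"]*q[0]/q[2]+c["cx"],c["fy"]*q[1]/q[2]+c["cy"]],1)
print(env.observe()["position"])
for P in((-.019,-.0275),(-.038,0),(0,0),(-.038,-.055),(0,-.055)):
    p=(.6055+P[0]+.02*P[1],-.0589+P[1]-.02*P[0],.022); print(P,(proj("side",p)-[305,185])*7.8,(proj("top",p)-[325,125])*4.333)
cv2.imwrite("pics/c7.png",np.hstack([cv2.resize(a[:,:,::-1],(390,390),interpolation=cv2.INTER_CUBIC) for a in(t[125:215,325:415],s[185:235,305:355])]))
```

```text
[0.57088694 0.03022548 0.06363068]
(-0.019, -0.0275) [397.02 314.34] [123.0572 167.2538]
(-0.038, 0) [319.02 280.02] [ 76.2608 198.4514]
(0, 0) [414.96 255.84] [ 77.1274 135.1896]
(-0.038, -0.055) [379.08 375.96] [168.987  199.7513]
(0, -0.055) [477.36 349.44] [169.8536 136.4895]
```

View pics/c7.png

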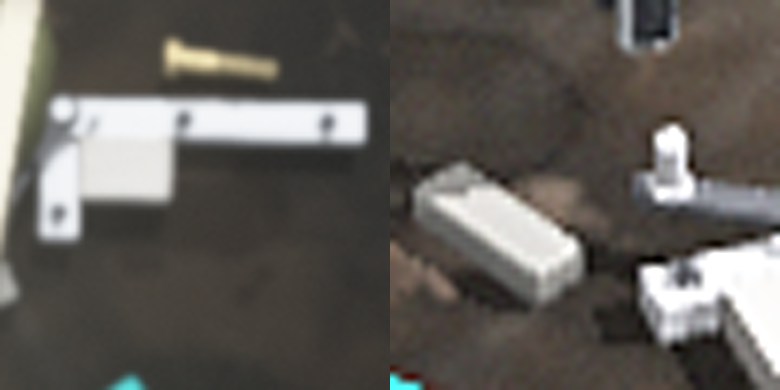

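The top view shows the block snug in the corner: its edges at crop x 80–172, y 138–200 match the predicted seated outline. The peg is unmoved, with the fingers beside it on the left. Lower them and swing the keeper.

Emit:
jog_arm(hand=[0.02, 0.02, 0.02, 0.02, 0.02], travel=[[0, 0, -0.02], [-0.002, 0, -0.0145], [0, 0, -0.004], [0, -0.004, 0], [0, -0.004, 0]], yaw=[0, 0, 0, 0, 0])

```text
time_s: 19.55
position: [0.5693, 0.0223, 0.0257]
tool_rot: [[1.0, -0.018, 0.001], [-0.018, -1.0, -0.0], [0.001, 0.0, -1.0]]
ft_force: [-0.0, -0.1, 1.5]
grip_width: 0.02
gripper_force: 0.0
```

Emit:
jog_arm(hand=[0.02, 0.02, 0.02, 0.02, 0.02], travel=[[-0.002, -0.004, 0], [-0.002, -0.004, 0], [-0.003, -0.004, 0], [-0.002, -0.004, 0], [-0.001, -0.004, 0]], yaw=[0, 0, 0, 0, 0])

```text
time_s: 20.18
position: [0.5585, 0.0025, 0.025]
tool_rot: [[1.0, -0.018, -0.001], [-0.018, -1.0, 0.0], [-0.001, -0.0, -1.0]]
ft_force: [-1.1, 1.5, -0.2]
grip_width: 0.0201
gripper_force: 0.9
```

Emit:
jog_arm(hand=[0.02, 0.02, 0.02, 0.02, 0.02], travel=[[-0.002, -0.005, 0], [-0.001, -0.005, 0], [0, -0.005, 0], [0, -0.006, 0], [0, -0.006, 0]], yaw=[0, 0, 0, 0, 0])

```text
time_s: 20.8
position: [0.556, -0.0249, 0.0251]
tool_rot: [[1.0, -0.018, 0.0], [-0.018, -1.0, -0.0], [0.0, 0.0, -1.0]]
ft_force: [-0.1, 1.3, 0.2]
grip_width: 0.0201
gripper_force: 0.5
```

Emit:
jog_arm(hand=[0.02, 0.02, 0.02, 0.02, 0.02], travel=[[0.001, -0.005, 0], [0.001, -0.005, 0], [0.001, -0.005, 0], [0.002, -0.005, 0], [0.003, -0.005, 0]], yaw=[0, 0, 0, 0, 0])

```text
time_s: 21.42
position: [0.5641, -0.0497, 0.0251]
tool_rot: [[1.0, -0.018, -0.0], [-0.018, -1.0, -0.0], [-0.0, 0.0, -1.0]]
ft_force: [-0.6, 1.4, -0.6]
grip_width: 0.0202
gripper_force: 0.5
```

Run:
```python
from h import *
s=env.get_image("side"); t=env.get_image("top")
def proj(n,p):
    c=C[n]; q=c["rotation"].T@(np.array(p)-c["position"]); return np.round([c["fx"]*q[0]/q[2]+c["cx"],c["fy"]*q[1]/q[2]+c["cy"]],1)
for a in(145,200,212,231):
    q=np.radians(a); p=(.6167+.062*np.cos(q),-.049+.062*np.sin(q),.05); u=proj("side",p); x,y=u.round().astype(int); print(a,u,s[y-3:y+4,x-3:x+4].max(2).tolist())
print(env.observe()["position"])
```

```text
145 [339.3 204.2] [[89, 85, 49, 27, 69, 29, 47], [80, 80, 73, 166, 255, 43, 58], [81, 76, 77, 138, 255, 37, 52], [78, 76, 81, 98, 43, 38, 48], [76, 77, 79, 104, 43, 49, 45], [74, 71, 76, 105, 44, 47, 50], [67, 72, 77, 103, 47, 49, 48]]
200 [344.8 216.8] [[53, 161, 176, 42, 47, 44, 37], [53, 162, 179, 33, 51, 163, 168], [52, 163, 180, 15, 65, 255, 255], [49, 181, 170, 1, 55, 255, 255], [98, 151, 166, 90, 131, 197, 232], [103, 106, 165, 255, 219, 139, 152], [80, 104, 116, 255, 238, 140, 158]]
212 [348.4 218.8] [[15, 65, 255, 255, 255, 255, 255], [1, 55, 255, 255, 255, 255, 255], [90, 131, 197, 232, 241, 250, 180], [255, 219, 139, 152, 184, 245, 146], [255, 238, 140, 158, 192, 232, 135], [255, 217, 141, 162, 202, 252, 184], [255, 175, 133, 156, 198, 255, 242]]
231 [355.2 221. ] [[154, 146, 152, 153, 152, 167, 118], [145, 148, 152, 153, 145, 112, 144], [149, 155, 153, 128, 124, 198, 255], [149, 164, 112, 120, 255, 255, 255], [157, 102, 120, 255, 255, 255, 253], [100, 169, 255, 255, 255, 253, 252], [144, 255, 255, 255, 252, 252, 253]]
[ 0.56442756 -0.05006111  0.02513658]
```

Contact is steady and the peg is following at about 212°. Continue to the limit.

Emit:
jog_arm(hand=[0.02, 0.02, 0.02, 0.02, 0.02], travel=[[0.003, -0.004, 0], [0.003, -0.004, 0], [0.003, -0.003, 0], [0.003, -0.003, 0], [0, 0, 0]], yaw=[0, 0, 0, 0, 0])

```text
time_s: 22.15
position: [0.5763, -0.0637, 0.0251]
tool_rot: [[1.0, -0.018, 0.0], [-0.018, -1.0, -0.0], [0.0, 0.0, -1.0]]
ft_force: [-0.5, 0.2, -0.9]
grip_width: 0.0199
gripper_force: 0.0
```

Emit:
jog_arm(hand=[0.02, 0.02, 0.02, 0.02, 0.02], travel=[[0.001, -0.001, 0], [0.001, -0.001, 0], [0.001, -0.001, 0], [0, 0, 0], [0, 0, 0]], yaw=[0, 0, 0, 0, 0])

```text
time_s: 22.78
position: [0.579, -0.0664, 0.0252]
tool_rot: [[1.0, -0.018, 0.0], [-0.018, -1.0, -0.0], [0.0, 0.0, -1.0]]
ft_force: [-0.2, -0.9, 0.1]
grip_width: 0.0197
gripper_force: 0.1
```

Emit:
jog_arm(hand=[0.02, 0.02, 0.02, 0.02, 0.02], travel=[[0.001, -0.001, 0], [0.001, -0.001, 0], [0.001, -0.001, 0], [0, 0, 0], [0, 0, 0]], yaw=[0, 0, 0, 0, 0])

```text
time_s: 23.4
position: [0.5813, -0.0687, 0.025]
tool_rot: [[1.0, -0.018, -0.002], [-0.018, -1.0, 0.001], [-0.002, -0.001, -1.0]]
ft_force: [-3.3, 4.4, 2.2]
grip_width: 0.02
gripper_force: 2.2
```

The force is rising and the motion has stopped, so this is the limit. I'll nudge once more, then retreat and check.

Emit:
jog_arm(hand=[0.02, 0.02, 0.02, 0.02, 0.02], travel=[[0, -0.001, 0], [0, 0, 0], [0, 0, 0], [-0.008, 0.015, 0], [0, 0.02, 0.04]], yaw=[0, 0, 0, 0, 0])

```text
time_s: 24.02
position: [0.5719, -0.0346, 0.0633]
tool_rot: [[1.0, -0.019, -0.006], [-0.019, -1.0, 0.001], [-0.006, -0.001, -1.0]]
ft_force: [-0.3, -0.7, 1.0]
grip_width: 0.02
gripper_force: 0.0
```

Emit:
jog_arm(hand=[0.02, 0.02, 0.02, 0.02, 0.02], travel=[[0, 0.04, 0.04], [0, 0.05, 0.01], [0, 0.05, 0], [0, 0, 0], [0, 0, 0]], yaw=[0, 0, 0, 0, 0])

```text
time_s: 24.65
position: [0.5737, 0.1046, 0.1151]
tool_rot: [[1.0, -0.018, 0.0], [-0.018, -1.0, -0.001], [0.0, 0.001, -1.0]]
ft_force: [0.6, -0.0, 0.4]
grip_width: 0.0199
gripper_force: 0.0
```

Run:
```python
from h import *
t=env.get_image("top")[:,:,:]; 
np.set_printoptions(linewidth=220)
g=cv2.cvtColor(t,cv2.COLOR_RGB2GRAY)
print(g[148:174,333:372])
def proj(n,p):
    c=C[n]; q=c["rotation"].T@(np.array(p)-c["position"]); return np.round([c["fx"]*q[0]/q[2]+c["cx"],c["fy"]*q[1]/q[2]+c["cy"]],1)
for a in(225,228,231):
    q=np.radians(a); print(a,proj("top",(.6167+.062*np.cos(q),-.049+.062*np.sin(q),.05)))
m=(g[158:180,344:372]>150); ys,xs=np.nonzero(m); print(xs.min()+344,xs.max()+344,ys.max()+158)
print(env.observe()["position"],env.observe()["ft_force"])
```

```text
[[ 90 140 176 ... 183 184 185]
 [ 93 151 191 ... 222 227 229]
 [ 91 144 181 ... 225 237 241]
 ...
 [ 98 166 221 ...  54  54  54]
 [ 99 166 214 ...  55  54  54]
 [100 165 208 ...  53  53  54]]
225 [356.7 166.7]
228 [357.5 165.8]
231 [358.4 164.8]
344 364 170
[0.57384443 0.10403703 0.1150336 ] [-0.51900707 -0.32375701 -0.12777197]
```

Run:
```python
from h import *
t=env.get_image("top"); g=cv2.cvtColor(t,cv2.COLOR_RGB2GRAY).astype(int)
for r in range(150,174): print(r,*["%3d"%v for v in g[r,336:370]])
ys,xs=np.nonzero(g[156:169,344:362]<140)
w=np.array([ray("top",x+344,y+156,.033) for x,y in zip(xs,ys)]); m=w.mean(0)
print(len(w),m,np.degrees(np.arctan2(*(m-[.6167,-.049])[::-1]))%360)
```

```text
150 185 213 236 242 239 221 182 188 221 233 237 239 240 242 243 243 243 243 243 243 243 244 243 243 244 244 243 241 237 227 205 192 204 225
151 169 191 225 234 228 201 160 157 182 205 220 230 237 241 244 244 244 244 244 244 244 244 244 244 244 244 244 243 235 210 166 145 168 213
152 155 155 183 197 187 162 135 130 143 158 178 209 231 241 243 244 244 244 244 244 244 244 244 244 244 244 244 242 231 190 137 115 148 203
153 145 122 130 137 135 127 121 119 123 129 144 181 222 236 241 243 244 243 243 244 244 243 243 243 243 243 243 241 228 184 136 126 160 210
154 151 125 110 107 108 113 116 119 118 119 130 158 195 224 236 242 243 244 244 244 244 243 243 243 243 244 243 240 227 189 156 157 189 224
155 164 148 134 122 109 107 113 117 118 118 122 136 159 192 222 236 241 242 243 243 243 243 243 244 243 243 241 237 223 188 165 174 202 223
156 168 163 155 142 120 103 105 113 117 118 118 122 132 154 186 215 229 235 237 237 238 240 241 241 240 238 234 225 201 164 145 153 173 186
157 165 165 162 152 134 117 111 112 115 116 116 118 120 129 148 174 202 220 228 231 232 233 234 234 233 231 226 214 179 
[... 1607 characters left out ...]
 210 206 200 188 175 159 151 148 147 141 131 128 130 127 120 126 131 112  79  58  55  54  55
170 236 237 237 239 241 239 225 185 165 166 168 167 167 166 161 150 135 128 128 127 123 114 104  99 100 102 113 119 100  69  55  54  53  54
171 230 227 223 228 236 237 220 161 115 108 110 110 111 111 109 106  98  96  97  99  97  92  86  81  82  85  92  94  80  62  55  55  54  54
172 217 192 178 193 222 233 219 150  84  67  68  67  69  69  68  68  67  65  67  68  70  68  66  64  63  66  68  70  63  55  55  54  54  53
173 197 155 131 152 201 229 219 148  74  51  49  48  49  49  48  49  48  48  48  49  49  50  49  48  48  50  52  56  54  53  54  53  53  54
66 [ 0.59265763 -0.07505385] 227.29932781317723
```

The keeper lies diagonally over the block with the peg at top (358.5,163), which is about 231–234° and fits the closed limit. The block's edges haven't moved. Handing in.

```bash
python3 -c "
from rig import env
print(env.close_job())"
```

```text
the job is handed in; nothing more can be done
None
```

I pushed the block home against the fence and short stop, swung the keeper over it until force showed it had reached its limit, pulled the robot clear and handed the job in; the hand-in returned no verdict.

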